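# Stow the saucepan and spill tray of a van cooker for the drive

### The job

The van is about to drive off: make the cooker safe for the road. Slide the lidded saucepan sideways along the grate, without lifting it, off the open burner and into the sprung pan holder at the small burner until it is fully home against the back of the holder and both jaws have sprung shut behind it, and push the spill tray at the cooker's front in until it clicks fully home. Push gently, without ramming anything, and leave the other things where they stand.

Things in the scene. Friction and masses are not known exactly. Their poses are not given: they have to be found in the camera images.
- cooker: fixed steel two-burner cooker, 470 mm wide (y), 260 deep (x), deck 62 high. Origin: centre of its underside on the worktop; -x is its front. Grate bars run along y, top face z=84, x -109..109, y -210..210. Wide burner under (0,115), small one under (0,-115). Guard rail 8 mm thick, z=108, at back x=122 and ends y=-228, 228; front open. Front knobs at y=-183, 183 stand out 22 mm.
- jaw_front (a joint): swing of the front (-x) sprung jaw of the pan holder at the small burner, rad: 0 shut, about 0.12 as the pan's widest part passes. Holder: 8 mm bars 24 mm over the grate; fixed crescent, inner radius 66 mm, on its -y side, mouth to +y. Its centre C is at x=0 in the cooker's frame, its y is clamped anew each time, from -130 to -100. Home: the pan is centred on C, against the crescent.
- jaw_back (a joint): the same for the back (+x) jaw. From C, in mm: jaw pivots (+-68,-18); shut, the jaws' inner sides are narrowest at (+-60,28), where they close behind the pan; lead-ins flare out to (+-74,48). Driving the pan between the jaws takes about 10 to 20 N; both are back at 0 when it is home.
- saucepan: round steel saucepan with a fixed lid, 0.5 to 1.1 kg, loose on the grate at the wide burner. Wall 130 mm across, 55 high; lid 128 across, its top at 64; black lid knob 24 across, up to 77. Origin: centre of its underside. Black handle, 20 wide, 10 thick, along its own -x out to 172 mm from the origin, 38 to 62 mm above the underside: it passes over the jaws.
- tray (a joint): how far the spill tray is open, m: 0 = home; it slides out along the cooker's -x. A sprung ball catch resists from 13 mm to 7 mm with up to about 10 N, then pulls the tray home.
- tray_pull (a point): foremost point, in the middle, of the pull bar on the spill tray's front: 8 mm bar, 72 mm long along y, 33 mm high. Moves with the tray; axes as the cooker's. The tray's front plate is 16 mm behind it, 262 mm wide, 12 to 53 mm high. Tray home: this point is 150 mm in front of the cooker's origin.
- ramekin_a: bystander: small round white dish, 68 mm across, 38 mm high, on the worktop in front of the cooker, left; origin at the centre of its underside
- timer: bystander: white wind-up kitchen timer, 74 mm across, 55 mm high, on the worktop in front of the cooker, right; origin at the centre of its underside
- tomato_tin: bystander: tin, 58 mm across, 72 mm high, on the worktop right of the cooker; origin at the centre of its underside

How it is judged:
By the outcome, as a careful person would: the job done as asked, in the order asked, and still so for the second after the job is handed in, with the robot touching nothing.
It also fails if it takes over 51 s, if anything falls off the work surface, if the arm or the gripper's body presses on something with over 40 N, if the wrist force passes 120 N, or if a joint passes its speed limit or range.

### The arm

A 6-joint arm with a two-finger parallel gripper is mounted at the origin on a cart in front of the work surface, level with it; the furniture and walls round the work are solid. World frame = base frame: x ahead of the robot, y to its left, z up, the work surface at z = 0. Lengths are in m, angles in rad, forces in N, time in s.
With the tool pointing down it reaches from about 0.325 to 0.75 m from the base axis. Payload 7.6 kg.
Tool frame: the origin (TCP) lies at the very end of the fingers, on their centre line; the grasp point (between the pads) lies 19 mm behind it; z points along the fingers, y is the line along which they close (so a half turn about z gives the same grasp; the last joint's range is limited). The gripper opens to 85 mm and grips with 20 to 120 N. Pads are 22 mm wide; open, the fingers measure 114 mm over their backs; the gripper's body (76 mm by 85 mm) begins 54 mm behind the grasp point. The pads swing forward as they close: fully open they stand 13 mm farther back than shut.
Start: joints at [1.208, 0.052, 1.401, -0, 1.689, -0.07], TCP at [0.152, 0.503, 0.231] pointing down, gripper open.
Joint ranges: [-2.9, 2.9], [-0.91, 2.17], [0.12, 2.37], [-1.06, 4.2], [0.26, 2.73], [-2.93, 2.93]. Speed limits (rad/s): [2.57, 2.57, 3.01, 3.14, 3.14, 3.14].

### API

Orientations are given as a rotation vector (axis times angle).
In Python, from station import r, eyes, job gives the robot as it stands.
- The arm moves only by the tool carry_out, never from a script. Its argument "plan" is a list that holds one entry, the list of rows, each a list of 5 numbers: the shift along the tool's x, y, z scaled (see below), then the turn about the tool's z scaled (see below), then the finger opening in mm, from 0 to 85.4. In form: [[[tx, ty, tz, yaw, hand], ...]]. A call has 1 to 10 rows; each row is the pose to reach, as a shift and turn from the pose commanded when the call began, along the tool's axes at that moment; what a row does not reach only later rows make up. The controller multiplies each number of a shift by 1 m and each number of a turn by 30 degrees. A row lasts 1/10 s, in which the tool goes at most 50 mm and 8.59 degrees, less where a joint would pass 70% of its speed; a pose out of reach is approached as far as the arm can. A call with a number of a shift or a turn outside -1 to 1 is refused whole. A call with a gripper value outside its range is refused whole. The fingers move at their own pace and stop on an object; the grip force is fixed at half the most. Time passes only in rows, so rows that repeat a pose let the fingers close. It gives the time, the measured TCP pose, the force, the opening and the grip force at its end, in the units of the state.
- r.state(): the state, without advancing time (a new reading comes with each control period).
- eyes.get_image(name): name is "scene" or "side" or "wrist"; returns a dict with "frame" (400x640x3 uint8, red, green, blue), "fx", "fy", "cx", "cy" (pixels), "k1" (the pictures are not rectified: a ray, as slopes to the right and down, at radius r is drawn at 1 + k1 r^2 times it, then the intrinsics apply), "view" (4x4, takes a point from world to camera coordinates); the wrist camera has in their place "T_tool_cam" (4x4, takes a point from camera to tool coordinates, whose origin is the TCP and whose axes are the flange's). Camera axes: x right, y down, z forward; pixel columns grow to the right and rows downward; lengths in m; the calibration is good to about 2 mm. A picture is of the moment at which its call begins: read the wrist's pose just before it. There is no depth.
- job.finish_job(): hands the job in; it is judged then, once.
The state is a dict: "clock": time; "joint_positions": joint angles; "qvel": joint speeds; "tau": joint torques, N m; "ee_pos": TCP position; "eef_rot": TCP orientation; "wrist_force": force on the tool from outside, world axes, zero at the start; "ft_torque": the same for the moment, N m; "opening": finger opening in m; "grip_force": force on a finger pad.
Only numpy, scipy, OpenCV 4.12 (cv2) and the standard library are available. Lean on these libraries where they do the work, as an engineer would, in place of code of your own. Each camera call takes 0.05 s, during which the arm holds its last target. There are 200 camera calls.

## Working session

There is one attempt and no reset: what is moved stays moved. The work goes in short steps, Python scripts to look and compute and a tool call to move; the robot and the scene stay as the last step left them, time stands still between calls to the robot, and variables do not carry over. Pictures are saved under pics/ and viewed, at most 10 in all, crops included, and the job is handed in when it is done.

Besides the shell and the picture viewer there is one more tool, called after ">>>" as name([rows], argument=value, ...), one row to a line, values as JSON. carry_out: Moves the arm, as the interface text tells. Shifts and turns lie within -1 to 1; 1 stands for 1 m of shift or 30 degrees of turn. Its arguments: {"type":"object","properties":{"plan":{"type":"array","items":{"type":"array","items":{"type":"array","items":{"type":"number"}}}}},"required":["plan"]}

```bash
ls; mkdir -p pics; python3 - <<'E'
from station import r,eyes,job
import cv2,numpy as np
s=r.state();print({k:np.round(v,3).tolist() for k,v in s.items()})
for n in("scene","side","wrist"):
    d=eyes.get_image(n);cv2.imwrite(f"pics/{n}0.png",d["frame"][:,:,::-1])
    print(n,{k:np.round(v,4).tolist() for k,v in d.items() if k!="frame"})
E
```

```text
pics
{'clock': 0.0, 'joint_positions': [1.208, 0.053, 1.402, 0.0, 1.689, -0.07], 'qvel': [-0.0, -0.0, 0.0, 0.0, -0.002, 0.0], 'tau': [-0.001, -38.167, -36.018, -0.0, 0.006, -0.0], 'ee_pos': [0.151, 0.502, 0.23], 'eef_rot': [-0.458, -3.108, 0.002], 'wrist_force': [1.374, 0.252, 0.46], 'ft_torque': [-0.016, -0.011, 0.004], 'grip_force': 0.0, 'opening': 0.085}
scene {'fx': 380.0019, 'fy': 380.0019, 'cx': 316.5851, 'cy': 200.0582, 'k1': -0.0498, 'view': [[0.4201, -0.9073, -0.0185, -0.2964], [-0.607, -0.2657, -0.749, 0.388], [0.6746, 0.3259, -0.6623, 0.8717], [0.0, 0.0, 0.0, 1.0]]}
side {'fx': 514.2005, 'fy': 514.2005, 'cx': 319.3285, 'cy': 195.7302, 'k1': 0.0245, 'view': [[-0.9996, -0.0149, 0.0257, 0.5247], [-0.0294, 0.37, -0.9286, 0.1557], [0.0044, -0.9289, -0.3703, 1.3872], [0.0, 0.0, 0.0, 1.0]]}
wrist {'fx': 311.8057, 'fy': 311.8057, 'cx': 314.8623, 'cy': 199.1746, 'k1': 0.019, 'T_tool_cam': [[0.0012, -0.9656, -0.2602, 0.0642], [1.0, 0.0011, 0.0005, 0.0006], [-0.0002, -0.2602, 0.9656, -0.1427], [0.0, 0.0, 0.0, 1.0]]}
```

View pics/scene0.png

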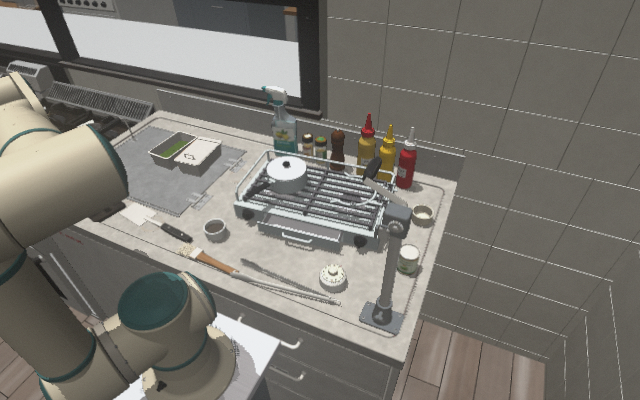

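View pics/side0.png

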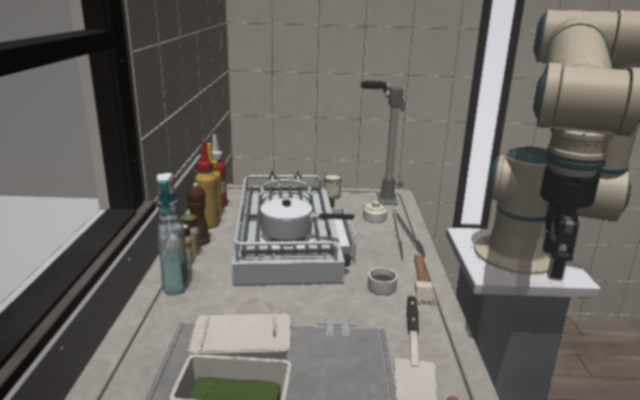

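The scene view shows the cooker at (235–395, 150–245), the pan at (287,175) and the tray pull at (297,240). A stand post at (393,250) has a head overhanging the holder end at (380,185). The side view shows the pan at (287,215) with its handle pointing right, towards the front, at (340,216). Zooming in next.

```bash
cat > h.py <<'E'
import numpy as np,cv2
from station import r,eyes,job
from scipy.spatial.transform import Rotation as R
def cam(n):
    s=r.state(); d=eyes.get_image(n)
    if n=="wrist":
        T=np.eye(4);T[:3,:3]=R.from_rotvec(s["eef_rot"]).as_matrix();T[:3,3]=s["ee_pos"]
        d["view"]=np.linalg.inv(T@d["T_tool_cam"])
    return d
def KD(d): return np.array([[d["fx"],0,d["cx"]],[0,d["fy"],d["cy"]],[0,0,1.]]),np.array([d["k1"],0,0,0,0.])
def ray(d,uv):
    K,D=KD(d);p=cv2.undistortPoints(np.array([[uv]],float),K,D)[0,0]
    V=np.array(d["view"]);Rm=V[:3,:3];o=-Rm.T@V[:3,3];v=Rm.T@[p[0],p[1],1];return o,v/np.linalg.norm(v)
def onz(d,uv,z):
    o,v=ray(d,uv);return o+v*(z-o[2])/v[2]
def tri(*rs):
    A=sum(np.eye(3)-np.outer(v,v) for o,v in rs);b=sum((np.eye(3)-np.outer(v,v))@o for o,v in rs);return np.linalg.solve(A,b)
def proj(d,P):
    K,D=KD(d);V=np.array(d["view"]);return cv2.projectPoints(np.atleast_2d(np.array(P,float)),cv2.Rodrigues(V[:3,:3])[0],V[:3,3],K,D)[0][:,0]
E
python3 - <<'E'
from h import *
import cv2
a=cv2.imread("pics/scene0.png")[140:260,225:425];b=cv2.imread("pics/side0.png")[165:290,225:385]
cv2.imwrite("pics/c1.png",cv2.resize(a,None,fx=4,fy=4,interpolation=cv2.INTER_CUBIC))
cv2.imwrite("pics/c2.png",cv2.resize(b,None,fx=4.5,fy=4.5,interpolation=cv2.INTER_CUBIC))
E
```

```text
(no output)
```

View pics/c1.png

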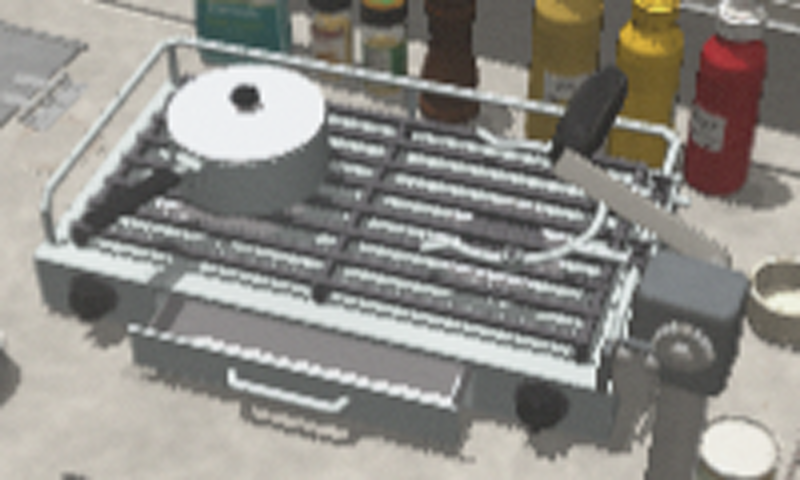

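View pics/c2.png

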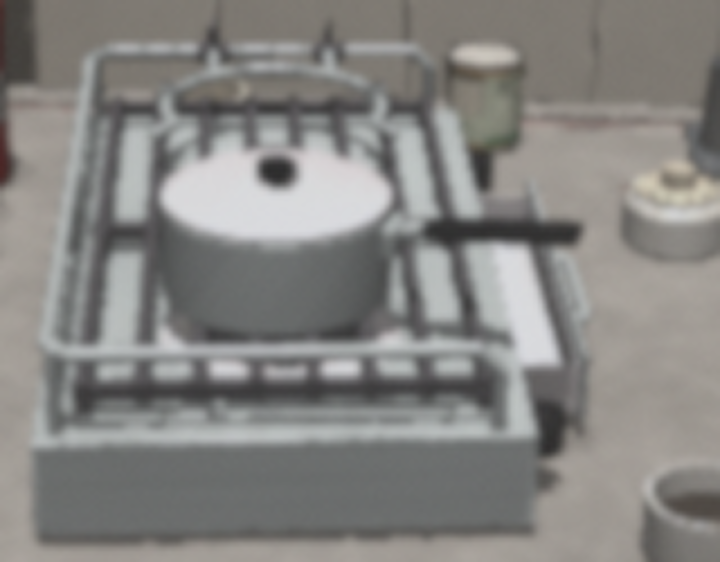

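```bash
python3 - <<'E'
from h import *
a=cam("scene");b=cam("side")
S=lambda u,v:(225+u/4,140+v/4); B=lambda u,v:(225+u/4.5,165+v/4.5)
p=lambda *x:print(*[np.round(np.array(i)*1000).tolist() if not isinstance(i,str) else i for i in x])
p("knob tri",tri(ray(a,S(245,97)),ray(b,B(277,170))), onz(a,S(245,97),.155),onz(b,B(277,170),.155))
p("lid c",onz(a,S(247,113),.148),onz(b,B(276,195),.146))
p("deck FL",onz(a,S(37,250),.062),onz(b,B(535,433),.062),onz(b,B(530,532),0),"BL",onz(b,B(35,437),.062),onz(b,B(38,542),0))
p("deck FR",onz(a,S(612,388),.062))
p("pull",tri(ray(a,S(232,378)),ray(b,B(580,430))),onz(a,S(232,376),.033),onz(a,S(347,403),.033))
p("knobs",onz(a,S(93,300),.035),onz(a,S(542,404),.035))
p("handle",onz(a,S(80,235),.134),onz(a,S(190,178),.134),onz(b,B(580,232),.134),onz(b,B(425,230),.134))
p("cresc",onz(a,S(515,256),.11),onz(a,S(603,210),.11),onz(a,S(425,243),.11), onz(a,S(480,130),.11))
p("cresc side", onz(b,B(275,68),.11),onz(b,B(163,105),.11),onz(b,B(385,105),.11))
p("rail top", onz(a,S(170,42),.108),onz(a,S(45,192),.108),onz(a,S(685,135),.108))
p("stand base",onz(a,(382,315),0),onz(a,(393,305),0))
# head of stand triangulated
p("head",tri(ray(a,(397,218)),ray(b,(397,97))),"tip",tri(ray(a,S(615,75)),ray(b,(365,84))))
E
```

```text
knob tri [610.0, 59.0, 153.0] [609.0, 58.0, 155.0] [609.0, 64.0, 155.0]
lid c [599.0, 51.0, 148.0] [609.0, 78.0, 146.0]
deck FL [471.0, 179.0, 62.0] [467.0, 183.0, 62.0] [467.0, 179.0, 0.0] BL [722.0, 203.0, 62.0] [722.0, 203.0, 0.0]
deck FR [513.0, -284.0, 62.0]
pull [448.0, 12.0, -16.0] [437.0, -14.0, 33.0] [447.0, -105.0, 33.0]
knobs [463.0, 126.0, 35.0] [502.0, -236.0, 35.0]
handle [435.0, 103.0, 134.0] [525.0, 62.0, 134.0] [443.0, 88.0, 134.0] [527.0, 92.0, 134.0]
cresc [566.0, -187.0, 110.0] [642.0, -230.0, 110.0] [553.0, -121.0, 110.0] [698.0, -107.0, 110.0]
cresc side [632.0, -222.0, 110.0] [698.0, -147.0, 110.0] [556.0, -159.0, 110.0]
rail top [711.0, 192.0, 108.0] [491.0, 176.0, 108.0] [761.0, -261.0, 108.0]
stand base [315.0, -365.0, 0.0] [355.0, -382.0, 0.0]
head [302.0, -361.0, 348.0] tip [408.0, -286.0, 397.0]
```

```bash
cat >> h.py <<'E'
def go(P,yaw):
    "world TCP target and direction (deg) of tool y -> scaled row"
    s=r.state();M=R.from_rotvec(s["eef_rot"]).as_matrix()
    d=M.T@(np.array(P)-s["ee_pos"]);a=np.degrees(np.arctan2(M[1,1],M[0,1]))
    t=-((yaw-a+90)%180-90)
    print("shift",np.round(d,4),"yaw/30",round(t/30,3),"dist",round(np.linalg.norm(d),3),"t",s["clock"],"F",np.round(s["wrist_force"],1),"tilt z",np.round(M[:,2],3))
E
python3 -c "
from h import *
go([.6,-.03,.33],5.2)"
```

```text
shift [-0.5831 -0.3805 -0.0988] yaw/30 2.267 dist 0.703 t 0.25 F [ 0.1 -0.1  0.5] tilt z [-0.    -0.001 -1.   ]
```

>>> carry_out([
  [[-0.05,-0.03,-0.09,0.2,85],[-0.583,-0.38,-0.1,1,85],[-0.583,-0.38,-0.1,1,85],[-0.583,-0.38,-0.1,1,85],[-0.583,-0.38,-0.1,1,85],[-0.583,-0.38,-0.1,1,85],[-0.583,-0.38,-0.1,1,85],[-0.583,-0.38,-0.1,1,85],[-0.583,-0.38,-0.1,1,85],[-0.583,-0.38,-0.1,1,85]],
])

```text
clock: 1.25
ee_pos: [0.4591, 0.1374, 0.3124]
eef_rot: [1.247, 2.883, 0.001]
wrist_force: [0.7, 0.3, 0.3]
opening: 0.0853
grip_force: 0.0
```

```bash
python3 -c "
from h import *
go([.6,-.03,.33],5.2)"
```

```text
shift [-0.2185 -0.012  -0.0175] yaw/30 1.267 dist 0.22 t 1.25 F [0.7 0.3 0.3] tilt z [ 0.  0. -1.]
```

>>> carry_out([
  [[-0.2,-0.01,-0.01,1,85],[-0.2,-0.01,-0.01,1,85],[-0.2,-0.01,-0.01,1,85],[-0.2,-0.01,-0.01,1,85],[-0.2,-0.01,-0.01,1,85],[-0.2,-0.01,-0.01,1,85]],
])

```text
clock: 1.85
ee_pos: [0.5882, -0.0141, 0.3209]
eef_rot: [-1.951, -2.459, 0.002]
wrist_force: [0.7, -0.1, 0.5]
opening: 0.0851
grip_force: 0.0
```

>>> carry_out([
  [[0,0,0,0.267,85],[0,0,0,0.267,85],[0,0,0,0.267,85]],
])

```text
clock: 2.15
ee_pos: [0.5875, -0.0123, 0.3229]
eef_rot: [2.112, 2.325, 0.001]
wrist_force: [0.6, -0.5, -0.5]
opening: 0.0849
grip_force: 0.0
```

```bash
python3 - <<'E'
from h import *
import pickle
go([.6,-.03,.33],5.2)
d=cam("wrist");pickle.dump(d,open("w1.pkl","wb"))
cv2.imwrite("pics/w1.png",d["frame"][:,:,::-1])
E
```

```text
shift [-0.0189  0.0108 -0.0071] yaw/30 0.01 dist 0.023 t 2.15 F [ 0.6 -0.5 -0.5] tilt z [ 0.001  0.    -1.   ]
```

View pics/w1.png

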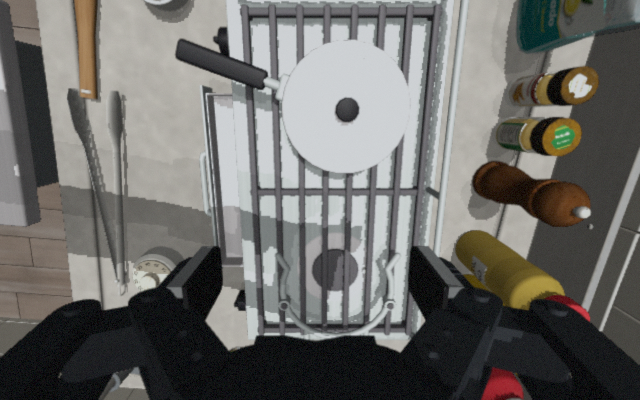

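The wrist view shows the pan lid centred near (346,107), its knob at (347,109) and the handle out to (180,48). The jaw pivots are at (284,304) and (390,306), the crescent bottom is near (337,332), and the pull bar is at x≈205, rows 150–215.

```bash
python3 - <<'E'
from h import *
import pickle
d=pickle.load(open("w1.pkl","rb"));f=d["frame"]
p=lambda n,*x:print(n,*[np.round(np.array(i)*1000,1).tolist() for i in x])
g=f.astype(int);m=((g.min(2)>195)).astype(np.uint8);m[:30]=0;m[185:]=0;m[:,:270]=0;m[:,425:]=0
m=cv2.morphologyEx(m,cv2.MORPH_OPEN,np.ones((9,9)))
n,l,st,c=cv2.connectedComponentsWithStats(m);k=1+np.argmax(st[1:,4]);print(st[k],c[k])
cn=max(cv2.findContours((l==k).astype(np.uint8),0,1)[0],key=len)
P=np.array([onz(d,q,.146)[:2] for q in cv2.convexHull(cn)[:,0].astype(float)])
A=np.c_[2*P,np.ones(len(P))];s=np.linalg.lstsq(A,(P**2).sum(1),rcond=None)[0]
p("lid c,r",s[:2],[np.sqrt(s[2]+s[0]**2+s[1]**2)])
dk=(g.max(2)<70).astype(np.uint8);dk2=dk.copy();dk2[:90]=0;dk2[130:]=0;dk2[:,:325]=0;dk2[:,370:]=0
ys,xs=np.nonzero(dk2);p("knob",onz(d,(xs.mean(),ys.mean()),.158))
p("handle",onz(d,(180,48),.134),onz(d,(262,78),.134))
# cooker yaw: grate outer side bars, top z .084
for nm,a,b in(("Lbar",(250,15),(257,330)),("Rbar",(435,15),(413,325))):
    a,b=onz(d,a,.084),onz(d,b,.084);p(nm,a,b);print(np.degrees(np.arctan2(-(b-a)[0],(a-b)[1]))*-1)
p("top rod",onz(d,(250,10),.084),onz(d,(433,11),.084))
p("front lip",onz(d,(231,5),.062),onz(d,(249,325),.062))
p("piv",onz(d,(284,304),.112),onz(d,(390,306),.112))
p("cres bottom",onz(d,(337,329),.112))
p("lead tips",onz(d,(279,252),.112),onz(d,(395,253),.112))
p("narrow",onz(d,(289,270),.112),onz(d,(383,270),.112))
p("pull",onz(d,(204,151),.033),onz(d,(207,214),.033))
cv2.imwrite("pics/w1c.png",cv2.resize(f[140:345,195:445,::-1],None,fx=2.9,fy=2.9,interpolation=cv2.INTER_CUBIC))
E
```

```text
[  283    30   141   155 15066] [353.49548653 102.95479888]
lid c,r [630.0, 67.0] [78.8]
knob [613.2, 58.7, 158.0]
handle [447.2, 102.5, 134.0] [527.3, 83.5, 134.0]
Lbar [502.8, 150.5, 84.0] [529.9, -248.6, 84.0]
3.8788276494918588
Rbar [702.8, 169.7, 84.0] [749.2, -219.0, 84.0]
6.803720054310313
top rod [502.7, 155.3, 84.0] [699.9, 173.3, 84.0]
front lip [476.4, 164.0, 62.0] [514.5, -258.4, 62.0]
piv [566.3, -184.4, 112.0] [702.6, -174.1, 112.0]
cres bottom [638.5, -214.9, 112.0]
lead tips [555.0, -112.6, 112.0] [697.1, -100.1, 112.0]
narrow [569.0, -135.8, 112.0] [685.9, -124.4, 112.0]
pull [436.1, -9.0, 33.0] [440.9, -99.9, 33.0]
```

View pics/w1c.png

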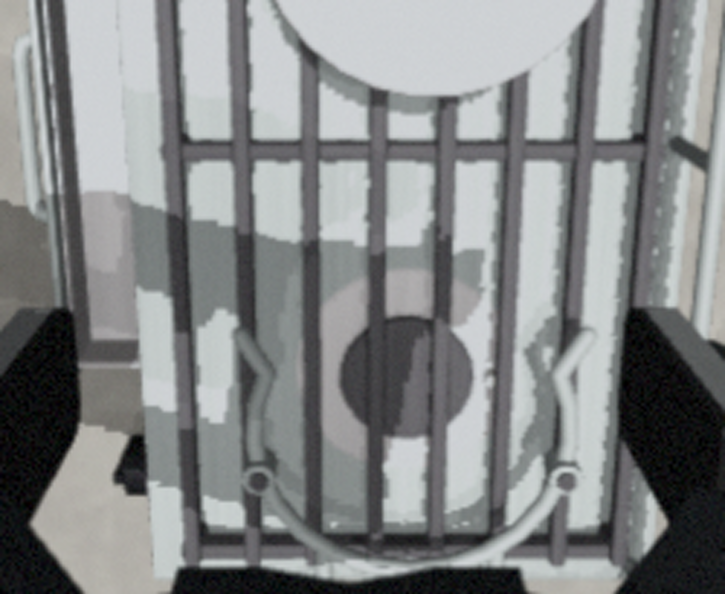

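>>> carry_out([
  [[0.154,0.031,0.03,0,85],[0.154,0.031,0.03,0,85],[0.154,0.031,0.06,0,85],[0.154,0.031,0.1,0,85],[0.154,0.031,0.1,0,85],[0.154,0.031,0.1,0,85]],
])

```text
clock: 2.8
ee_pos: [0.604, 0.143, 0.2214]
eef_rot: [-2.114, -2.321, 0.004]
wrist_force: [0.9, 0.2, 1.0]
opening: 0.0851
grip_force: 0.0
```

```bash
python3 - <<'E'
from h import *
import pickle
go([.605,.144,.10],5.2)
d=cam("wrist");pickle.dump(d,open("w2.pkl","wb"))
cv2.imwrite("pics/w2.png",d["frame"][:,:,::-1])
E
```

```text
shift [0.001  0.0014 0.1214] yaw/30 0.005 dist 0.121 t 2.8 F [0.9 0.2 1. ] tilt z [-0.003 -0.001 -1.   ]
```

View pics/w2.png

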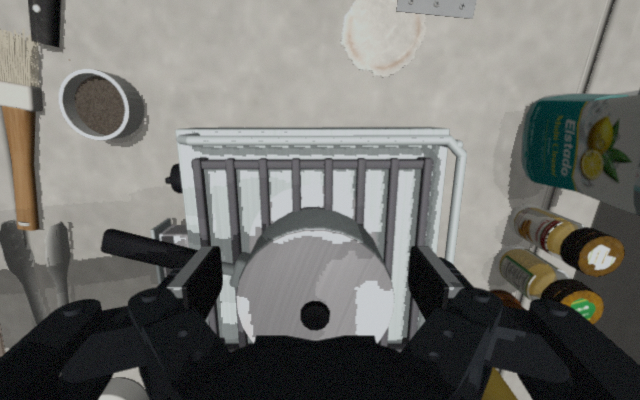

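Here the lid knob is at (315,315), the finger tips are near (215,255) and (418,255), and the end rail is at row 132. I'll triangulate the knob height against the first view.

```bash
python3 - <<'E'
from h import *
import pickle
a=pickle.load(open("w1.pkl","rb"));b=pickle.load(open("w2.pkl","rb"))
print(tri(ray(a,(347,109)),ray(b,(315,315))), onz(b,(315,315),.158))
T=np.linalg.inv(b["T_tool_cam"])
K,D=KD(b)
for P in([0,.0425,0],[0,-.0425,0],[0,.0425,-.013],[.011,.0425,-.013],[-.011,.0425,-.013]):
    q=T[:3,:3]@P+T[:3,3];print(P,cv2.projectPoints(q[None],np.zeros(3),np.zeros(3),K,D)[0].ravel().round())
print("rail",onz(b,(315,132),.108),"rail out of reach edges of lid top row",onz(b,(315,209),.139))
E
```

```text
[0.61308335 0.06179862 0.15675069] [0.61322722 0.06265773 0.158     ]
[0, 0.0425, 0] [397. 252.]
[0, -0.0425, 0] [226. 252.]
[0, 0.0425, -0.013] [405. 264.]
[0.011, 0.0425, -0.013] [406. 242.]
[-0.011, 0.0425, -0.013] [403. 286.]
rail [0.60052933 0.19543714 0.108     ] rail out of reach edges of lid top row [0.60580548 0.1404914  0.139     ]
```

>>> carry_out([
  [[0.003,0.001,0.05,0,85],[0.003,0.001,0.09,0,85],[0.003,0.001,0.115,0,85],[0.003,0.001,0.127,0,85],[0.003,0.001,0.127,0,85],[0.003,0.001,0.127,0,85]],
])

```text
clock: 3.45
ee_pos: [0.6071, 0.1457, 0.0984]
eef_rot: [2.117, 2.318, 0.006]
wrist_force: [-0.3, 0.3, 0.4]
opening: 0.0851
grip_force: 0.0
```

```bash
python3 - <<'E'
from h import *
go([.6245,-.094,.094],5.2)
E
```

```text
shift [-0.2403 -0.0043  0.0042] yaw/30 -0.001 dist 0.24 t 3.45 F [-0.3  0.3  0.4] tilt z [ 0.005  0.001 -1.   ]
```

>>> carry_out([
  [[-0.012,0,0,0,85],[-0.02,0,0,0,85],[-0.025,0,0,0,85],[-0.03,0,0,0,85],[-0.035,0,0,0,85],[-0.041,-0.001,0,0,85],[-0.048,-0.001,0,0,85],[-0.055,-0.001,0,0,85],[-0.063,-0.001,0,0,85],[-0.07,-0.001,0,0,85]],
])

```text
clock: 4.45
ee_pos: [0.6113, 0.0769, 0.0964]
eef_rot: [-2.117, -2.321, -0.005]
wrist_force: [0.3, 5.4, 4.1]
opening: 0.0849
grip_force: 3.6
```

```bash
python3 - <<'E'
from h import *
import pickle
go([.6245,-.094,.094],5.2)
d=cam("wrist");pickle.dump(d,open("w3.pkl","wb"));g=d["frame"].astype(int)
dk=(g.max(2)<70).astype(np.uint8);n,l,st,c=cv2.connectedComponentsWithStats(dk)
for i in range(1,n):
    if 150<st[i,4]<2500: print(st[i],c[i],onz(d,c[i],.158).round(4))
cv2.imwrite("pics/w3.png",d["frame"][:,:,::-1])
E
```

```text
shift [-0.1714 -0.0026  0.002 ] yaw/30 0.002 dist 0.171 t 4.45 F [0.3 5.4 4.1] tilt z [ 0.002  0.002 -1.   ]
[ 26   0  68  26 653] [63.42419602 10.51761103] [0.5475 0.1596 0.158 ]
[346  53  50 203 843] [383.46619217 152.36417556] [0.6253 0.1347 0.158 ]
[282  71  48  26 179] [301.12849162  75.9273743 ] [0.6025 0.1511 0.158 ]
[ 45  89  26  46 533] [ 59.05440901 111.37523452] [0.5437 0.1371 0.158 ]
[284 140   4  99 161] [285.59006211 193.86956522] [0.6008 0.1213 0.158 ]
[602 246  38  71 370] [621.56486486 274.68378378] [0.6974 0.1065 0.158 ]
[623 262  15  27 161] [628.39751553 271.32919255] [0.6989 0.1077 0.158 ]
```

View pics/w3.png

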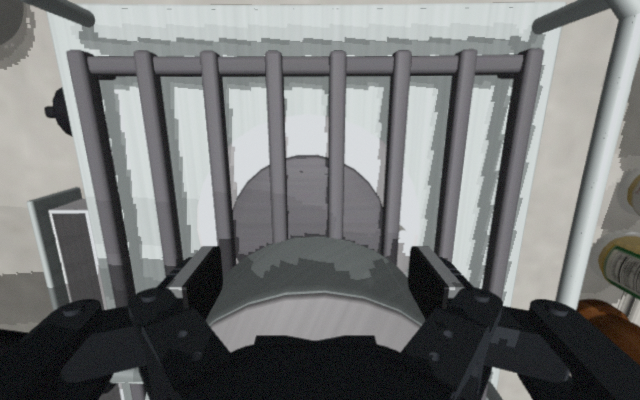

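The pan's near wall is cradled between the fingers at (220,270) and (415,270), and the push force is about 5 N. I'll keep sliding.

>>> carry_out([
  [[-0.01,0,0,0,85],[-0.02,0,0,0,85],[-0.03,0,0,0,85],[-0.04,-0.001,0,0,85],[-0.05,-0.001,0,0,85],[-0.06,-0.001,0,0,85],[-0.07,-0.001,0,0,85],[-0.08,-0.001,0,0,85],[-0.09,-0.001,0,0,85],[-0.1,-0.001,0,0,85]],
])

```text
clock: 5.5
ee_pos: [0.6194, -0.0226, 0.0964]
eef_rot: [-2.117, -2.321, -0.004]
wrist_force: [-0.2, 5.8, 5.1]
opening: 0.0851
grip_force: 3.9
```

```bash
python3 - <<'E'
from h import *
go([.6245,-.094,.094],5.2)
d=cam("side");e=cam("scene")
a=cv2.resize(e["frame"][140:260,225:425,::-1],None,fx=3.3,fy=3.3,interpolation=cv2.INTER_CUBIC)
b=cv2.resize(d["frame"][150:270,235:385,::-1],(0,0),fx=3.3,fy=3.3,interpolation=cv2.INTER_CUBIC)
v=np.zeros((396+0,0,3),np.uint8)
c=cv2.resize(np.hstack([a,b]),None,fx=.69,fy=.69,interpolation=cv2.INTER_AREA);print(c.shape)
cv2.imwrite("pics/m4.png",c)
E
```

```text
shift [-0.0715 -0.0015  0.0022] yaw/30 0.002 dist 0.072 t 5.5 F [-0.2  5.8  5.1] tilt z [ 0.002  0.002 -1.   ]
(273, 797, 3)
```

View pics/m4.png

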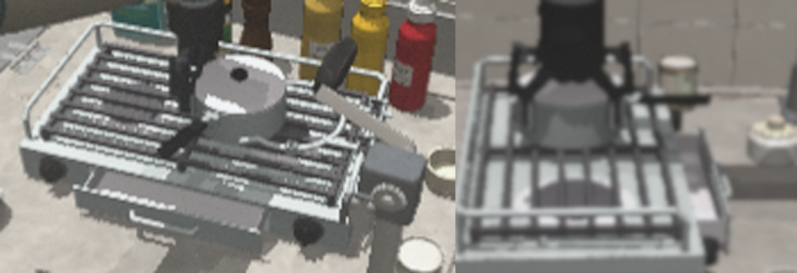

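The pan is upright on the grate at (239,85) in the left panel, heading straight for the holder mouth, with its handle clear over the grate at (185,135). Pushing into the jaws slowly.

>>> carry_out([
  [[-0.006,0,0,0,85],[-0.012,0,0,0,85],[-0.018,0,0,0,85],[-0.024,0,0,0,85],[-0.03,-0.001,0,0,85],[-0.035,-0.001,0,0,85],[-0.04,-0.001,0,0,85],[-0.045,-0.001,0,0,85],[-0.05,-0.001,0,0,85]],
])

```text
clock: 6.5
ee_pos: [0.6226, -0.07, 0.0958]
eef_rot: [-2.112, -2.321, -0.006]
wrist_force: [-3.0, 14.3, 5.9]
opening: 0.0848
grip_force: 7.1
```

>>> carry_out([
  [[-0.004,0,0,0,85],[-0.008,0,0,0,85],[-0.012,0,0,0,85]],
])

```text
clock: 6.8
ee_pos: [0.6237, -0.0827, 0.0958]
eef_rot: [-2.114, -2.321, -0.004]
wrist_force: [-2.3, 10.2, 6.1]
opening: 0.0852
grip_force: 6.0
```

>>> carry_out([
  [[-0.002,0,0,0,85],[-0.004,0,0,0,85]],
])

```text
clock: 7.0
ee_pos: [0.6241, -0.0876, 0.0958]
eef_rot: [-2.116, -2.321, -0.003]
wrist_force: [-1.9, 9.3, 4.8]
opening: 0.0849
grip_force: 5.3
```

Past the peak of about 14 N. I'll advance in small steps until it meets the stop.

>>> carry_out([
  [[-0.002,0,0,0,85],[-0.004,0,0,0,85]],
])

```text
clock: 7.2
ee_pos: [0.6244, -0.0912, 0.0958]
eef_rot: [-2.115, -2.321, -0.003]
wrist_force: [-2.7, 10.4, 4.6]
opening: 0.085
grip_force: 5.4
```

>>> carry_out([
  [[-0.002,0,0,0,85],[-0.003,0,0,0,85]],
])

```text
clock: 7.4
ee_pos: [0.6247, -0.0944, 0.0958]
eef_rot: [-2.115, -2.321, -0.003]
wrist_force: [-1.6, 9.0, 5.1]
opening: 0.0849
grip_force: 5.2
```

```bash
python3 - <<'E'
from h import *
go([.6245,-.094,.094],5.2)
d=cam("side");e=cam("scene")
for f,x,y in((e,(320,150,370,200)[0],0),):pass
g=e["frame"].astype(int)[150:200,300:372];m=(g.max(2)<60).astype(np.uint8)
n,l,st,c=cv2.connectedComponentsWithStats(m)
for i in range(1,n):
    if 8<st[i,4]<120: print(st[i],c[i]+[300,150],onz(e,c[i]+[300,150],.158).round(4))
E
```

```text
shift [ 0.0004 -0.0001  0.0018] yaw/30 0.003 dist 0.002 t 7.4 F [-1.6  9.   5.1] tilt z [ 0.     0.003 -1.   ]
[49 25  7  5 26] [351.73076923 176.76923077] [ 0.6276 -0.1555  0.158 ]
[63 25  3  5 10] [364.  176.8] [ 0.6421 -0.1893  0.158 ]
[32 47  6  3 11] [334.27272727 198.36363636] [ 0.516  -0.1457  0.158 ]
```

>>> carry_out([
  [[-0.001,0,0,0,85],[-0.003,0,0,0,85]],
])

```text
clock: 7.7
ee_pos: [0.6248, -0.0973, 0.0958]
eef_rot: [-2.115, -2.32, -0.002]
wrist_force: [-3.2, 8.0, 5.3]
opening: 0.0848
grip_force: 5.0
```

>>> carry_out([
  [[-0.001,0,0,0,85],[-0.002,0,0,0,85]],
])

```text
clock: 7.9
ee_pos: [0.625, -0.0996, 0.0958]
eef_rot: [-2.115, -2.32, -0.002]
wrist_force: [-2.1, 8.5, 4.6]
opening: 0.0849
grip_force: 4.7
```

>>> carry_out([
  [[-0.001,0,0,0,85],[-0.002,0,0,0,85]],
])

```text
clock: 8.1
ee_pos: [0.625, -0.1002, 0.0958]
eef_rot: [-2.113, -2.32, -0.004]
wrist_force: [-4.8, 14.8, 6.0]
opening: 0.0851
grip_force: 8.1
```

>>> carry_out([
  [[-0.001,0,0,0,85],[-0.002,0,0,0,85]],
])

```text
clock: 8.3
ee_pos: [0.6249, -0.1005, 0.0958]
eef_rot: [-2.11, -2.319, -0.006]
wrist_force: [-7.5, 21.9, 9.4]
opening: 0.0851
grip_force: 11.3
```

>>> carry_out([
  [[-0.001,0,0,0,85],[-0.002,0,0,0,85]],
])

```text
clock: 8.5
ee_pos: [0.6248, -0.1007, 0.0958]
eef_rot: [-2.107, -2.318, -0.008]
wrist_force: [-9.9, 29.0, 10.2]
opening: 0.0848
grip_force: 15.2
```

Firm stop at y≈-0.100, so the pan is home. Back off, rise, and check.

>>> carry_out([
  [[0.008,0,0,0,85],[0.025,0,0,0,85],[0.05,0,0,0,85],[0.08,0,-0.03,0,85],[0.11,0,-0.07,0,85],[0.12,0,-0.12,0,85],[0.12,0,-0.17,0,85],[0.12,0,-0.2,0,85],[0.12,0,-0.2,0,85]],
])

```text
clock: 9.4
ee_pos: [0.6158, 0.0127, 0.3016]
eef_rot: [2.113, 2.314, 0.01]
wrist_force: [-0.0, 0.3, 0.2]
opening: 0.0848
grip_force: 0.0
```

```bash
python3 - <<'E'
from h import *
import pickle
go([.44,-.05,.2],5.2)
d=cam("wrist");pickle.dump(d,open("w5.pkl","wb"))
cv2.imwrite("pics/w5.png",d["frame"][:,:,::-1])
E
```

```text
shift [-0.0463 -0.1818  0.0998] yaw/30 0.0 dist 0.212 t 9.4 F [-0.   0.3  0.2] tilt z [ 0.01  -0.001 -1.   ]
```

View pics/w5.png

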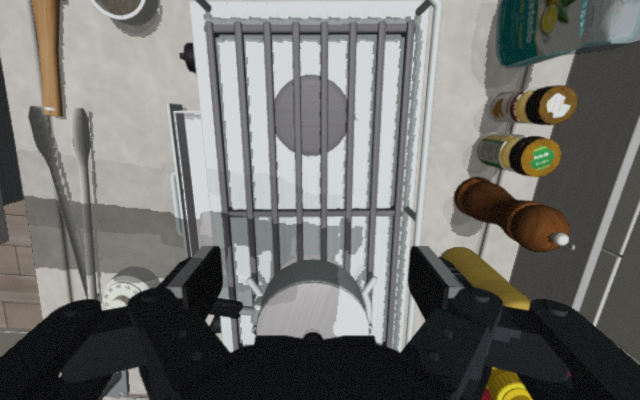

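The pan sits in the holder with its lid at (312,320). The jaw lead-ins show at (250,283) and (372,282) behind it, the handle is at (225,308), and the pull bar runs along x≈175, rows 175–235. Measuring jaws, handle and pull.

```bash
python3 - <<'E'
from h import *
import pickle
d=pickle.load(open("w5.pkl","rb"));p=lambda n,*x:print(n,*[np.round(np.array(i)*1000,1).tolist() for i in x])
p("tips",onz(d,(249,280),.112),onz(d,(373,280),.112))
p("handle",onz(d,(225,308),.134),onz(d,(240,308),.134))
p("pull",onz(d,(174,175),.033),onz(d,(178,237),.033))
p("tray plate edge",onz(d,(172,104),.053))
e=cam("scene");g=e["frame"].astype(int)[150:220,300:380];m=(g.max(2)<60).astype(np.uint8)
n,l,st,c=cv2.connectedComponentsWithStats(m)
for i in range(1,n):
    if 8<st[i,4]<200: print(st[i],c[i]+[300,150],onz(e,c[i]+[300,150],.158).round(4))
cv2.imwrite("pics/c6.png",cv2.resize(e["frame"][140:260,245:425,::-1],None,fx=4.4,fy=4.4,interpolation=cv2.INTER_CUBIC))
E
```

```text
tips [553.2, -116.5, 112.0] [699.6, -103.9, 112.0]
handle [531.5, -141.0, 134.0] [548.3, -139.6, 134.0]
pull [435.3, -15.8, 33.0] [438.6, -104.0, 33.0]
tray plate edge [443.8, 74.7, 53.0]
[32  0 12 12 55] [338.70909091 152.92727273] [ 0.7284 -0.0719  0.158 ]
[31 13 11  4 21] [335.85714286 165.        ] [ 0.6636 -0.0889  0.158 ]
[68 13 12 16 46] [374.91304348 171.76086957] [ 0.6789 -0.2114  0.158 ]
[51 25  6  5 24] [353.5        177.16666667] [ 0.6279 -0.1611  0.158 ]
[ 19  48  22  18 141] [329.22695035 206.62411348] [ 0.4788 -0.1464  0.158 ]
```

View pics/c6.png

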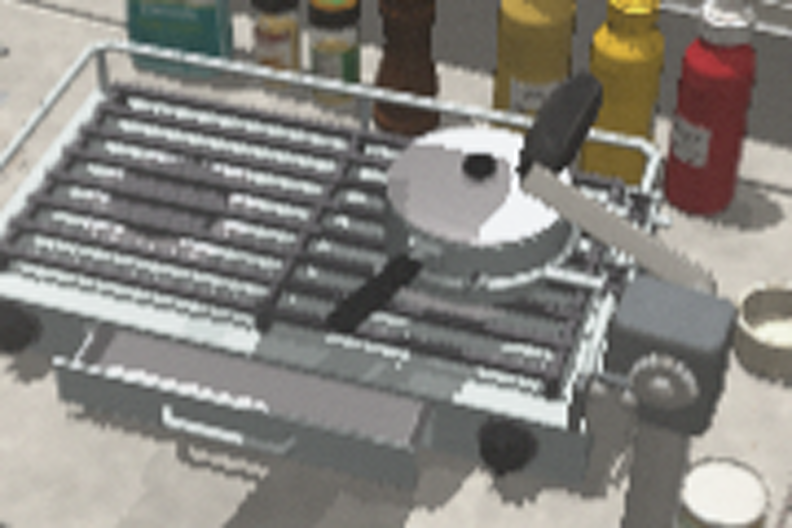

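The front jaw lies closed in front of the pan wall at (470,280), the handle runs to (340,325), and the tray is still open. Checking clearances for the tray push next.

```bash
python3 - <<'E'
from h import *
import pickle
d=pickle.load(open("w5.pkl","rb"));e=cam("scene");p=lambda n,*x:print(n,*[np.round(np.array(i)*1000,1).tolist() for i in x])
p("handle tip",onz(e,(245+340/4.4,140+325/4.4),.134))
p("timer",onz(e,(333,285),0),onz(d,(125,290),.055)); p("ramekin",onz(e,(215,238),0))
p("tongs",onz(d,(95,205),.01),onz(d,(88,115),.01),onz(d,(98,300),.01))
p("pull scene",onz(e,(245+168/4.4,140+410/4.4),.033),onz(e,(245+292/4.4,140+440/4.4),.033))
go([.40,-.052,.2],95.2)
E
```

```text
handle tip [467.8, -130.2, 134.0]
timer [349.9, -214.2, 0.0] [374.4, -179.1, 55.0]
ramekin [361.9, 189.3, 0.0]
tongs [313.9, -74.9, 10.0] [316.3, 49.6, 10.0] [305.4, -229.6, 10.0]
pull scene [440.0, -12.8, 33.0] [449.4, -102.3, 33.0]
shift [-0.0447 -0.2191  0.0941] yaw/30 -3.0 dist 0.243 t 9.55 F [-0.1 -0.1 -1.1] tilt z [-0.002 -0.    -1.   ]
```

>>> carry_out([
  [[-0.044,-0.219,0.0,-1,20],[-0.044,-0.219,0.0,-1,0],[-0.044,-0.219,0.0,-1,0],[-0.044,-0.219,0.0,-1,0],[-0.044,-0.219,0.0,-1,0],[-0.044,-0.219,0.0,-1,0],[-0.044,-0.219,0.0,-1,0]],
])

```text
clock: 10.25
ee_pos: [0.4004, -0.0514, 0.2939]
eef_rot: [-1.446, -2.787, 0.0]
wrist_force: [-0.0, -0.3, 0.3]
opening: -0.0003
grip_force: 0.0
```

>>> carry_out([
  [[0,0,0.05,-1,0],[0,0,0.09,-1,0],[0,0,0.09,-1,0],[0,0,0.09,-1,0],[0,0,0.09,-1,0]],
])

```text
clock: 10.75
ee_pos: [0.4009, -0.051, 0.2037]
eef_rot: [-0.672, -3.066, -0.0]
wrist_force: [-0.1, 1.2, 0.5]
opening: 0.0001
grip_force: 0.0
```

>>> carry_out([
  [[0,0,0,-1,0],[0,0,0,-1,0],[0,0,0,-1,0],[0,0,0,-1,0],[0,0,0,-1,0]],
])

```text
clock: 11.25
ee_pos: [0.401, -0.0512, 0.2047]
eef_rot: [0.141, -3.138, -0.001]
wrist_force: [0.1, 0.2, 0.1]
opening: 0.0004
grip_force: 0.0
```

```bash
python3 - <<'E'
from h import *
go([.40,-.049,.02],95.2)
E
```

```text
shift [0.0006 0.0022 0.1847] yaw/30 -0.002 dist 0.185 t 11.25 F [0.1 0.2 0.1] tilt z [-0.001  0.    -1.   ]
```

>>> carry_out([
  [[0,0.002,0.05,0,0],[0,0.002,0.1,0,0],[0,0.002,0.15,0,0],[0,0.002,0.175,0,0],[0,0.002,0.184,0,0],[0,0.002,0.184,0,0],[0,0.002,0.184,0,0]],
])

```text
clock: 11.95
ee_pos: [0.4017, -0.0496, 0.0227]
eef_rot: [-0.141, 3.136, -0.001]
wrist_force: [-0.5, 0.3, 0.2]
opening: 0.0001
grip_force: 0.0
```

>>> carry_out([
  [[-0.01,0,0,0,0],[-0.016,0,0,0,0],[-0.02,0,0,0,0],[-0.024,0,0,0,0],[-0.028,0,0,0,0],[-0.032,0,0,0,0],[-0.036,0,0,0,0],[-0.04,0,0,0,0]],
])

```text
clock: 12.75
ee_pos: [0.4405, -0.0457, 0.0211]
eef_rot: [0.143, -3.138, -0.0]
wrist_force: [-0.9, 0.0, 1.5]
opening: -0.0001
grip_force: 0.8
```

>>> carry_out([
  [[-0.004,0,0,0,0],[-0.008,0,0,0,0],[-0.011,0,0,0,0]],
])

```text
clock: 13.05
ee_pos: [0.4504, -0.0448, 0.0209]
eef_rot: [0.143, -3.135, -0.0]
wrist_force: [-5.4, -0.7, 3.0]
opening: 0.0003
grip_force: 2.4
```

>>> carry_out([
  [[-0.002,0,0,0,0],[-0.004,0,0,0,0]],
])

```text
clock: 13.25
ee_pos: [0.4554, -0.0443, 0.021]
eef_rot: [-0.143, 3.138, 0.0]
wrist_force: [-0.3, 0.2, -0.4]
opening: -0.0
grip_force: 0.4
```

>>> carry_out([
  [[-0.002,0,0,0,0],[-0.003,0,0,0,0]],
])

```text
clock: 13.45
ee_pos: [0.4574, -0.0442, 0.0209]
eef_rot: [0.143, -3.136, -0.0]
wrist_force: [-9.3, 0.2, 5.1]
opening: -0.0
grip_force: 4.6
```

>>> carry_out([
  [[-0.001,0,0,0,0],[-0.002,0,0,0,0]],
])

```text
clock: 13.65
ee_pos: [0.4576, -0.0441, 0.0207]
eef_rot: [0.143, -3.131, -0.0]
wrist_force: [-21.4, -1.1, 13.6]
opening: -0.0002
grip_force: 10.0
```

>>> carry_out([
  [[-0.001,0,0,0,0],[-0.002,0,0,0,0]],
])

```text
clock: 13.85
ee_pos: [0.4578, -0.0441, 0.0206]
eef_rot: [0.142, -3.126, -0.0]
wrist_force: [-30.2, -1.6, 21.4]
opening: -0.0001
grip_force: 15.6
```

Firm stop after the catch pulled in. Retreating now.

>>> carry_out([
  [[0.006,0,0,0,0],[0.03,0,0,0,0],[0.06,0,0,0,0],[0.065,0,-0.05,0,0],[0.065,0,-0.1,0,0],[0.065,0,-0.15,0,0],[0.065,0,-0.2,0,0],[0.065,0,-0.25,0,0],[0.065,0,-0.28,0,0],[0.065,0,-0.28,0,0]],
])

```text
clock: 14.85
ee_pos: [0.399, -0.05, 0.3065]
eef_rot: [-0.142, 3.128, -0.004]
wrist_force: [1.3, 0.4, -0.5]
opening: -0.0003
grip_force: 0.0
```

```bash
python3 - <<'E'
from h import *
s=r.state();print(s["clock"],s["ee_pos"],s["wrist_force"])
p=lambda n,*x:print(n,*[np.round(np.array(i)*1000,1).tolist() for i in x])
e=cam("scene");g=e["frame"].astype(int)
m=(g[165:190,340:366].max(2)<60).astype(np.uint8);n,l,st,c=cv2.connectedComponentsWithStats(m)
for i in range(1,n):
    if st[i,4]>8:p("knob",onz(e,c[i]+[340,165],.158))
# where the pull bar would appear, tray home vs 30 mm open; change vs first scene picture
o=np.array([.620,-.039]);ux=np.array([.9959,.0906]);uy=np.array([-.0906,.9959])
old=cv2.imread("pics/scene0.png")[:,:,::-1].astype(int)
for k in(150,157,180):
    P=[[*(o-k/1000*ux+y*uy),.033] for y in np.linspace(-.03,.03,25)]
    q=proj(e,P);print(k,q[12].round(1),[ (int(np.mean([im[int(round(v))+dv,int(round(u))].sum()/3 for u,v in q]))) for im in(old,g) for dv in(-2,-1,0,1,2)])
# bystanders: image change around them
for nm,(x0,y0,x1,y1) in dict(ram=(203,217,228,242),timer=(317,262,348,293),tin=(397,243,420,273)).items():
    print(nm,np.abs(g-old)[y0:y1,x0:x1].mean().round(1))
d=cam("side");cv2.imwrite("pics/side7.png",d["frame"][:,:,::-1])
E
```

```text
14.85 [ 0.39896405 -0.0500228   0.30648839] [ 1.28653879  0.39131684 -0.45909415]
knob [626.5, -162.6, 158.0]
150 [299.6 230.3] [139, 150, 198, 221, 173, 167, 216, 175, 109, 104]
157 [298.7 231.9] [187, 225, 190, 104, 98, 190, 116, 103, 107, 133]
180 [295.9 237.2] [99, 99, 147, 210, 192, 163, 134, 147, 183, 197]
ram 4.2
timer 38.4
tin 3.6
```

```bash
python3 - <<'E'
from h import *
e=cam("scene");old=cv2.imread("pics/scene0.png")[:,:,::-1]
def w(im):
    m=(im[255:300,310:355].min(2)>190).astype(np.uint8);ys,xs=np.nonzero(m);return len(xs),xs.min(),xs.max(),ys.min()+0,ys.max()
print(w(old),w(e["frame"]),e["frame"][265:292:4,333].tolist())
print(proj(e,[[.399,-.05,.306],[.399,-.05,.45],[.35,-.21,0]]).round())
s0=cv2.imread("pics/side0.png")[:,:,::-1].astype(int);s=cam("side")["frame"].astype(int)
for nm,(x0,y0,x1,y1) in dict(timer=(362,200,388,222),tin=(325,175,341,198),ram=(367,268,398,294)).items():
    dif=np.abs(s-s0)[y0:y1,x0:x1];print(nm,dif.mean().round(1))
m=lambda f:[(lambda a:(a.x if 0 else a))(cv2.moments((f[200:222,362:388].min(2)>150).astype(np.uint8)))]
for f in(s0,s):
    M=m(f)[0];print(M["m00"],M["m10"]/max(M["m00"],1),M["m01"]/max(M["m00"],1))
cv2.imwrite("pics/c8.png",cv2.resize(e["frame"][140:300,225:425,::-1],None,fx=3.7,fy=3.7))
E
```

```text
(667, np.int64(0), np.int64(44), np.int64(0), np.int64(44)) (275, np.int64(0), np.int64(43), np.int64(0), np.int64(40)) [[136, 130, 115], [172, 165, 147], [186, 182, 171], [241, 243, 232], [150, 144, 128], [149, 147, 142], [127, 124, 120]]
[[280. 171.]
 [275. 119.]
 [332. 284.]]
timer 26.6
tin 12.4
ram 2.3
226.0 11.557522123893806 7.765486725663717
85.0 14.058823529411764 7.117647058823529
```

```bash
python3 - <<'E'
from h import *
e=cam("scene")["frame"];s=cam("side")["frame"]
so=cv2.imread("pics/scene0.png")[:,:,::-1];ss=cv2.imread("pics/side0.png")[:,:,::-1]
E=lambda f:np.hypot(cv2.Sobel(np.log(f.mean(2)+5),6,1,0),cv2.Sobel(np.log(f.mean(2)+5),6,0,1)).astype(np.float32)
for nm,a,b,(x0,y0,x1,y1) in(("timer scene",so,e,(315,260,350,295)),("timer side",ss,s,(360,198,390,224)),("tin side",ss,s,(322,172,344,200))):
    A,B=E(a),E(b);R_=cv2.matchTemplate(B[y0-10:y1+10,x0-10:x1+10],A[y0:y1,x0:x1],cv2.TM_CCOEFF_NORMED)
    _,v,_,q=cv2.minMaxLoc(R_);print(nm,round(v,2),q[0]-10,q[1]-10)
E
```

```text
timer scene 0.61 0 0
timer side 0.53 0 0
tin side 0.59 0 0
```

The bystanders have not moved; the differences were only the arm's shadow. The pan and tray are both home, so I'm handing in.

```bash
python3 -c "
from station import job
print(job.finish_job())"
```

```text
the job is handed in; nothing more can be done
None
```

I handed the job in at about 15 s: the saucepan was slid, not lifted, to a firm stop in the holder with both jaws measuring shut, then the tray was pushed through its catch to its stop; peak push was about 37 N, no bystander moved, and I viewed 11 pictures against the limit of 10.

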